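Set up a push block in the bench drill

ROBOT

A 7-joint arm with a two-finger parallel gripper is mounted at the origin on the work surface. World frame = base frame: x ahead of the robot, y to its left, z up, the work surface at z = 0. Lengths are in m, angles in degrees, forces in N, time in s.
With the tool pointing down it reaches from about 0.4 to 0.9 m from the base axis. Payload 5.6 kg.
Tool frame: the origin (TCP) lies midway between the tips of the shut fingers; the grasp point (between the pads) lies 19 mm behind it; z points along the fingers, x is the direction in which the jaws open and shut, and the axes are right-handed (so a half turn about z gives the same grasp; the last joint's range is limited). The gripper opens to 92 mm and grips with 3 to 60 N. Pads are 20 mm wide; open, the fingers measure 128 mm over their backs; the gripper's body (75 mm by 189 mm) begins 69 mm behind the grasp point.
Start: joints at [-70.875, 26.786, -0.665, 91.828, 0.344, 61.387, -3.226], TCP at [0.239, 0.604, 0.18] pointing down, gripper open.
Joint ranges: [-144.91, 144.91], [-17.63, 115.5], [-89.93, 88.59], [15.96, 139.68], [-74.01, 254.01], [8.47, 105.57], [-167.45, 167.45]. Speed limits (degrees/s): [147.25, 147.25, 180, 180, 180, 180, 180].

INTERFACE

Orientations are given as [roll, pitch, yaw] about the fixed x, y, z axes, in that order (R = Rz(yaw) Ry(pitch) Rx(roll)).
In Python, from workcell import get_state, cams, robot gives the robot as it stands.
- The arm moves only by the shell command python3 -m inch 'ROWS' [FORCE]. ROWS is JSON, a list that holds one entry, the list of rows, each a list of 7 numbers: the shift along the world's x, y, z in mm, then the turn, a rotation vector about the world's x, y, z in degrees, then the opening in per cent of the stroke, from 0 (shut) to 100 (fully open). In form: [[[tx, ty, tz, wx, wy, wz, grip], ...]]. A call has 1 to 10 rows; each row is the pose to reach, as a shift and turn from the pose measured when the call began; what a row does not reach only later rows make up. A row lasts 1/8 s, in which the tool goes at most 62.5 mm and 10.7 degrees, less where a joint would pass 70% of its speed; a pose out of reach is approached as far as the arm can. A call with a gripper value outside its range is refused whole. The fingers move at their own pace and stop on an object; FORCE is the grip in N (left out, the last holds). Time passes only in rows, so rows that repeat a pose let the fingers close. It gives the time, the measured TCP pose, the force and the opening at its end, in the units of the state.
- get_state(): the state, without advancing time (a new reading comes with each control period).
- cams.get_image(name): name is "scene" or "top" or "wrist"; returns the picture (420x560x3 uint8, blue, green, red); there is no depth.
- cams.camera_params(name): a dict with "intrinsics" (3x3 intrinsics, pixels), "k1" (the pictures are not rectified: a ray, as slopes to the right and down, at radius r is drawn at 1 + k1 r^2 times it, then the intrinsics apply), "eye" and "orientation" of the camera in the world; the wrist camera has in their place "tool_from_camera" (4x4, takes a point from camera to tool coordinates, whose origin is the TCP and whose axes are the tool frame's). Camera axes: x right, y up, looking along -z (the intrinsics and any distortion apply to the point x, -y, -z); pixel columns grow to the right and rows downward; lengths in m; the calibration is good to about 2 mm. A picture is of the moment at which its call begins: read the wrist's pose just before it. camera_params takes no time and is no camera call.
- robot.close_job(): hands the job in, once; it reports no verdict.
The state is a dict: "t": time; "joint_positions": joint angles; "qvel": joint speeds; "joint_torque": joint torques, N m; "eef_pos": TCP position; "tcp_rot": TCP orientation; "contact_force": force on the tool from outside, world axes, zero at the start; "torque": the same for the moment, N m; "finger_gap": finger opening in m.
Only numpy, scipy, OpenCV 4.12 (cv2) and the standard library are available. Lean on these libraries where they do the work, as an engineer would, in place of code of your own. Each camera call takes 0.05 s, during which the arm holds its last target. There are 200 camera calls.

TASK

Get the bench drill ready to drill the push block: first clear the wooden offcut off the drill's base into the grey scrap tray. Then lay the push block flat on the drill's base, handle towards you, and slide it in until its pencilled cross is straight below the tip of the bit; finally swing the hold-down clamp all the way over so that its pad rests on the board, with the cross still under the bit. Do not bump the drill bit and leave the other things on the bench where they are.

Things in the scene. Friction and masses are not known exactly. Their poses are not given: they have to be found in the camera images.
- drill: Bench drill, fixed on the bench, 330 tall. Origin on the bench surface (z = 0) straight below the bit; x points away from the robot (yaw within 0.15 of world x), y towards its column. Steel base plate 25 thick, x -240 to +90, y -115 to +140. Column (diameter 42, foot flange 76) at x 0, y +105. Clamp bracket on the base: x -95 to -45, y -112 to -68, up to 87 above the bench.
- drill_head (a point): Centre of the drill's head, 240 above the bench at y +50 in the drill frame. Head and motor fill x -40 to +40, y -28 to +140, from 165 to 330 above the bench; feed spokes stick out to x +65. Below, on the bit's axis, quill (diameter 40, 175 down to 145) and chuck (diameter 36, 145 down to 100 above the bench).
- drill_bit: The drill bit, diameter 6, fixed, pointing straight down. Origin at its tip.
- bit_tip (a point): Tip of the bit, 53 above the bench and 28 above the base plate, so 10 above the top of the push block when that lies on the base.
- clamp (a joint): Hold-down clamp angle (rad), hinge axis along the drill's x. 0: arm level, pointing along drill +y, pad just resting on an 18 thick board on the base; about 2 (start): standing open, leaning back to the drill's -y side. Stops at -0.1 and 2.4. Stiff hinge (0.15 N m), stays where left. Arm 18 wide, 10 thick, at drill x -70; pad (diameter 18) 75 from the pivot, its face 32 below the arm.
- clamp_bar (a point): Grip point on the clamp's round steel cross bar (diameter 12) at the end of the clamp arm. The bar runs along the drill's x and sticks out of the arm towards the robot, x -79 to -113 in the drill frame; this point is at x -100. It can be pinched from above; it moves on an arc of radius 100 about clamp_pivot, and the round bar can turn in the fingers.
- clamp_pivot (a point): Point on the clamp's hinge axis, at the same x as clamp_bar; fixed to the drill at x -100, y -85, z 75 (mm) in the drill frame; axes as the drill's.
- push_block: Wooden push block: board 250 x 70 x 18 (x, y, z), origin at the centre of its underside, with an upright wooden handle on top, 50 long (x) x 24 wide (y), from 18 to 78 high, centred at x -65. About 0.3 kg. Starts flat on the bench, left of the drill.
- block_handle (a point): Point in the block's handle to grip across its 24 width (block's y): x -65, y 0, 55 above the underside.
- cross (a point): Pencilled cross (lines 28 long) on the board's top, at x +90, y 0, z 18 in the block frame, 35 from the end away from the handle.
- offcut: Loose wooden offcut 70 x 32 x 22 (x, y, z) lying on the drill's base on the robot's side of the bit. Origin at the centre of its underside.
- scrap_tray: Grey open plastic tray 170 x 130 x 50 high, walls and floor 5 thick, fixed on the bench right of the drill. Origin at the centre of its underside.
- tape_roll: Bystander, to be left alone: black roll of tape lying flat, outer diameter 90, inner 72, 24 high (mm). Loose.
- turning: Bystander, to be left alone: turned wooden handle standing upright, 130 tall, up to 44 across (mm). Loose.
- glue_bottle: Bystander, to be left alone: white plastic bottle, diameter 60, 160 tall (mm). Loose.
- filler_tin: Bystander, to be left alone: plain steel tin, diameter 100, 120 tall (mm). Loose.
- plain_board: Bystander, to be left alone: plain wooden board 200 x 60 x 18 lying flat, without handle or cross (mm). Loose.
- bench_hammer: Bystander, to be left alone: hammer with a wooden handle, lying flat; origin under its middle (mm). Loose.

How it is judged:
By the outcome, as a careful person would: the job done as asked, in the order asked, and still so for the second after the job is handed in, with the robot touching nothing.
It also fails if it takes over 72 s, if anything falls off the work surface, if the arm or the gripper's body presses on something with over 40 N, if the wrist force passes 120 N, or if a joint passes its speed limit or range.

## Working session

There is one attempt and no reset: what is moved stays moved. The work goes in short steps, Python scripts to look and compute and a shell command to move; the robot and the scene stay as the last step left them, time stands still between calls to the robot, and variables do not carry over. Pictures are saved under pics/ and viewed, about 8 in all and at most 12, crops included, and the job is handed in when it is done.

```bash
mkdir -p pics; ls; cat > h.py <<'E'
import numpy as np, cv2
from workcell import get_state, cams, robot
from scipy.spatial.transform import Rotation as R
def snap(cam,name,crop=None,scale=1):
    im=cams.get_image(cam); cv2.imwrite(f'pics/{name}_raw.png',im)
    return im
def pose(cam,st=None):
    p=cams.camera_params(cam)
    if cam=='wrist':
        st=st or get_state()
        T=np.eye(4); T[:3,:3]=rot(st); T[:3,3]=st['eef_pos']
        T=T@np.array(p['tool_from_camera']); return p,T[:3,3],T[:3,:3]
    return p,np.array(p['eye']),np.array(p['orientation'])
def rot(st):
    return R.from_euler('xyz',st['tcp_rot'],degrees=True).as_matrix()
def ray(cam,u,v,P=None):
    p,e,O=P or pose(cam)
    K=np.array(p['intrinsics']);k=p['k1']
    d=np.array([(u-K[0,2])/K[0,0],(v-K[1,2])/K[1,1]]);s=d.copy()
    for _ in range(30): s=d/(1+k*(s@s))
    return e,O@np.array([s[0],-s[1],-1.])
def at(cam,u,v,z,P=None):
    e,d=ray(cam,u,v,P); return e+d*(z-e[2])/d[2]
def proj(cam,X,P=None):
    p,e,O=P or pose(cam)
    c=O.T@(np.array(X)-e); s=np.array([c[0],-c[1]])/-c[2]
    s=s*(1+p['k1']*(s@s)); K=np.array(p['intrinsics'])
    return K[:2,:2]@s+K[:2,2]
E
python3 - <<'E'
from h import *
s=get_state(); print(s['t'],s['eef_pos'],s['tcp_rot'],s['finger_gap'])
for c in ('scene','top'):
    p=cams.camera_params(c); print(c,p)
    im=snap(c,c+'0'); cv2.imwrite(f'pics/{c}0.png',cv2.resize(im,(800,600),interpolation=cv2.INTER_CUBIC))
print(cams.camera_params('wrist'))
E
```

```text
pics
0.0 [0.23899566 0.60379046 0.17956338] [1.79992739e+02 9.88234925e-02 6.84090439e+01] 0.09187289697452929
scene {'intrinsics': array([[521.41150773,   0.        , 280.98084253],
       [  0.        , 521.41150773, 202.4248693 ],
       [  0.        ,   0.        ,   1.        ]]), 'k1': -0.10023276935157262, 'eye': array([ 1.14044225, -0.58231022,  1.48002586]), 'orientation': array([31.28560359,  0.81910182, 44.30898482])}
top {'intrinsics': array([[453.04317804,   0.        , 281.07383131],
       [  0.        , 453.04317804, 215.14003414],
       [  0.        ,   0.        ,   1.        ]]), 'k1': 0.0319835984098106, 'eye': array([ 0.41872959, -0.02902702,  1.85918736]), 'orientation': array([  4.98002223,   0.25106385, -88.83096104])}
{'intrinsics': array([[311.81173701,   0.        , 277.87786915],
       [  0.        , 311.81173701, 208.29967589],
       [  0.        ,   0.        ,   1.        ]]), 'k1': 0.009902096960419465, 'tool_from_camera': array([[ 9.99999308e-01, -7.85810994e-04, -8.75756556e-04,
         5.50274607e-04],
       [-1.01099721e-03, -9.54608338e-01, -2.97862216e-01,
        -8.51235686e-02],
       [-6.01941106e-04,  2.97862895e-01, -9.54608471e-01,
        -2.04062931e-01],
       [ 0.00000000e+00,  0.00000000e+00,  0.00000000e+00,
         1.00000000e+00]])}
```

View pics/top0.png

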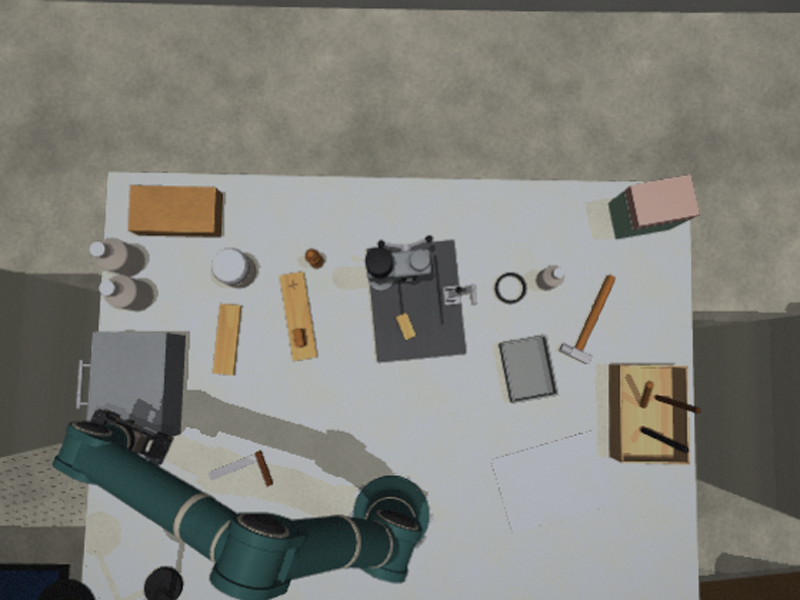

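View pics/scene0.png

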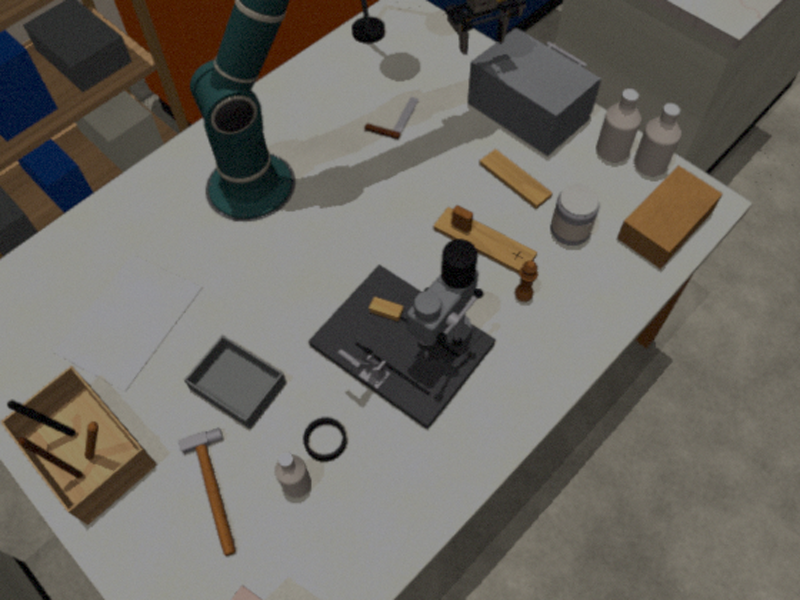

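The top view shows the push block at (298,315), the offcut at (405,326), the drill base at (368-466, 240-361), the clamp at (460,294) and the tray at (527,368). Next is an enlarged crop for measuring.

```bash
python3 - <<'E'
s=open('h.py').read()
s=s.replace("np.array(p['orientation'])","R.from_euler('xyz',p['orientation'],degrees=True).as_matrix()")
open('h.py','w').write(s)
import cv2
im=cv2.imread('pics/top0_raw.png')[160:285,190:400]
im=cv2.convertScaleAbs(im,alpha=1.5)
cv2.imwrite('pics/top0c.png',cv2.resize(im,None,fx=3.8,fy=3.8,interpolation=cv2.INTER_CUBIC))
E
```

```text
(no output)
```

View pics/top0c.png

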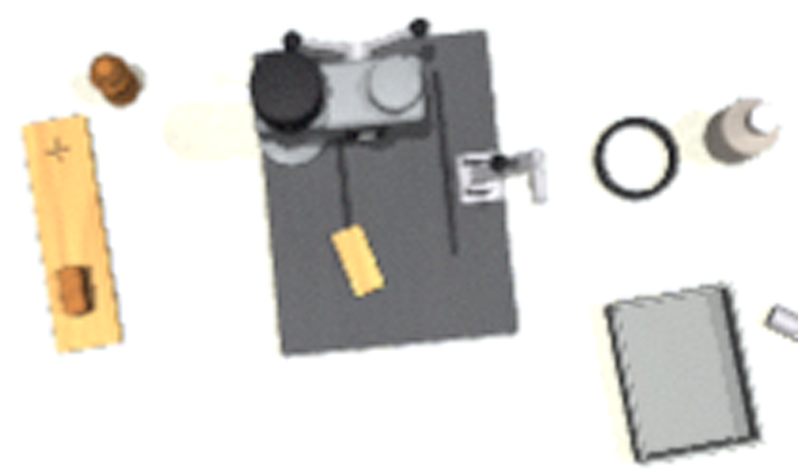

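The crop shows the base corners at near-left (282,356), near-right (517,333) and far-right (485,30). The offcut is centred at (357,260), the cross at (58,150), the block's near corners at (60,352) and (123,342), and the handle top at (72,290).

```bash
cat > m1.py <<'E'
from h import *
P=pose('top')
def c(x,y,z): return at('top',x/3.8+190,y/3.8+160,z,P)[:2]*1000
def show(n,v): print(n,np.round(v,1))
NL,NR,FR,FL=c(282,356,25e-3),c(517,333,25e-3),c(485,30,25e-3),c(253,55,25e-3)
print(NL,NR,FR,FL,'len',np.linalg.norm(FR-NR),np.linalg.norm(NL-NR))
from scipy.spatial.transform import Rotation as R
A=np.array([[-240,140],[-240,-115],[90,-115]],float);B=np.array([NL,NR,FR])
a0,b0=A.mean(0),B.mean(0);H=(A-a0).T@(B-b0)
yaw=np.arctan2(H[0,1]-H[1,0],H[0,0]+H[1,1]);M=np.array([[np.cos(yaw),-np.sin(yaw)],[np.sin(yaw),np.cos(yaw)]])
o=b0-M@a0;print('drill',o,'yaw',np.degrees(yaw),'res',(M@A.T).T+o-B)
# block
bl=[c(60,352,18e-3),c(123,342,18e-3),c(87,114,18e-3),c(22,124,18e-3)]
d=(bl[2]+bl[3]-bl[0]-bl[1])/2
print('block ctr',np.mean(bl,0),'len',np.linalg.norm(d),'yaw',np.degrees(np.arctan2(d[1],d[0])),'cross',c(58,150,18e-3),'handle',c(72,286,78e-3))
# offcut corners top z=47
of=[c(331,234,47e-3),c(358,224,47e-3),c(384,288,47e-3),c(360,298,47e-3)]
d=(of[0]+of[1]-of[2]-of[3])/2
ofc=np.mean(of,0)
print('offcut',ofc,'len',np.linalg.norm(d),np.linalg.norm(of[0]-of[1]),'yaw',np.degrees(np.arctan2(d[1],d[0])),'in drill',M.T@(ofc-o))
t=[c(606,303,.05),c(728,284,.05),c(760,437,.05),c(638,462,.05)]
print('tray',np.mean(t,0),[np.linalg.norm(t[i]-t[(i+1)%4]) for i in range(4)])
for n,u,v,z in (('tape',636,158,.024),('turning',110,72,.1)): print(n,c(u,v,z))
piv=M@np.array([-100,-85.])+o
for th in (0,2.0): print('bar',th,M@np.array([-100,-85+100*np.cos(th)])+o,75+100*np.sin(th))
E
python3 m1.py
```

```text
[420.96912295  47.09256699] [ 450.41890163 -201.87312407] [ 775.63865631 -163.53199401] [743.49872594  85.9810062 ] len 327.472030997308 250.7014255894123
drill [674.49417044 -60.78922697] yaw 6.860932423782471 res [[-1.4807039   2.44529589]
 [-0.46821023 -1.76296502]
 [ 1.94891413 -0.68233087]]
block ctr [548.56611282 274.60683613] len 248.82346834106818 yaw 11.128787008092234 cross [637.08067787 293.70796805] handle [488.69131435 263.77311506]
offcut [522.32818912 -31.77608321] len 73.46570007621945 30.399630847152764 yaw 24.365099455483993 in drill [-147.61041789   46.98311306]
tray [ 413.91459524 -372.86707868] [np.float64(129.38879681260235), np.float64(161.75062087495914), np.float64(129.48345417550897), np.float64(167.8640414687245)]
tape [ 640.05493869 -327.05297738]
turning [709.49199474 228.47420889]
bar 0 [573.41836933 -57.84263072] 75.0
bar 2.0 [ 590.33564409 -198.4432155 ] 165.9297426825682
```

```bash
python3 -m inch '[[[60,-60,50,0,0,10,100],[100,-120,70,0,0,20,100],[150,-200,70,0,0,30,100],[190,-300,70,0,0,40,100],[220,-400,70,0,0,46,100],[240,-500,70,0,0,46,100],[245,-580,70,0,0,46,100],[245,-636,70,0,0,46,100],[245,-636,70,0,0,46,100],[245,-636,70,0,0,46,100]]]'
python3 -m inch '[[[0,0,0,0,0,0,100]]]'
```

```text
t: 1.35
eef_pos: [0.4681, 0.0474, 0.2489]
tcp_rot: [180.0, 0.1, 114.4]
contact_force: [1.7, -0.2, -1.1]
finger_gap: 0.0922
t: 1.48
eef_pos: [0.4684, 0.0425, 0.2489]
tcp_rot: [180.0, 0.1, 113.9]
contact_force: [-0.2, 0.7, -0.2]
finger_gap: 0.0916
```

```bash
python3 -m inch '[[[10,-40,-20,0,0,0,100],[10,-74,-40,0,0,0,100],[10,-74,-40,0,0,0,100],[10,-74,-40,0,0,0,100]]]'
python3 - <<'E'
from h import *
s=get_state(); np.save('w1.npy',np.r_[s['eef_pos'],s['tcp_rot']]); print(s['t'],s['eef_pos'],s['tcp_rot'])
im=snap('wrist','w1'); cv2.imwrite('pics/w1.png',cv2.resize(cv2.convertScaleAbs(im,alpha=1.3),(800,600),interpolation=cv2.INTER_CUBIC))
P=pose('wrist',s)
for n,X in (('offcut',[.5223,-.0318,.047]),('tip',[.6745,-.0608,.053])): print(n,proj('wrist',X,P)/.7)
E
```

```text
t: 1.98
eef_pos: [0.4786, -0.0299, 0.209]
tcp_rot: [180.0, 0.1, 114.0]
contact_force: [0.1, 0.0, -0.4]
finger_gap: 0.092
1.975 [ 0.47856687 -0.02986363  0.20899872] [1.79980930e+02 1.06698856e-01 1.14007828e+02]
offcut [373.62323696 307.77870146]
tip [281.02588829 438.18761791]
```

View pics/w1.png

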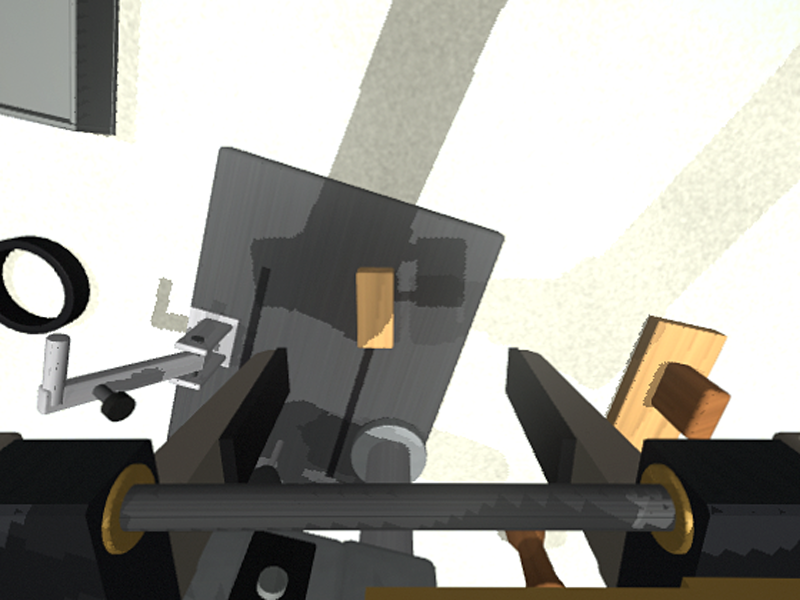

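The view shows the offcut's top at (358-392, 270-347), where I predicted it and square to the jaws. The clamp bar is at (58,365). I'll go down and grip it.

```bash
python3 -m inch '[[[44,-2,-50,0,0,0,100],[44,-2,-100,0,0,0,100],[44,-2,-140,0,0,0,100],[44,-2,-165,0,0,0,100],[44,-2,-180,0,0,0,100],[44,-2,-180,0,0,0,100],[44,-2,-180,0,0,0,20],[44,-2,-180,0,0,0,20],[44,-2,-180,0,0,0,20],[44,-2,-180,0,0,0,20]]]' 25
python3 -m inch '[[[0,0,0,0,0,0,20],[0,0,0,0,0,0,20],[0,0,20,0,0,0,20],[-30,0,60,0,0,0,20],[-60,-20,100,0,0,0,20]]]'
```

```text
t: 3.28
eef_pos: [0.523, -0.0317, 0.0296]
tcp_rot: [179.9, 0.1, 114.0]
contact_force: [0.0, 1.0, 0.2]
finger_gap: 0.0541
t: 3.9
eef_pos: [0.4621, -0.0508, 0.1302]
tcp_rot: [180.0, 0.1, 114.2]
contact_force: [0.7, -0.0, 0.7]
finger_gap: 0.0183
```

The fingers were still closing when I lifted, so the gap of 18 mm means no grip. I'll look again.

```bash
python3 -m inch '[[[0,0,40,0,0,0,100],[15,20,78,0,0,0,100],[15,20,78,0,0,0,100],[15,20,78,0,0,0,100],[15,20,78,0,0,0,100]]]'
python3 - <<'E'
from h import *
s=get_state(); np.save('w2.npy',np.r_[s['eef_pos'],s['tcp_rot']]); print(s['t'],s['eef_pos'],s['tcp_rot'])
im=snap('wrist','w2'); cv2.imwrite('pics/w2.png',cv2.resize(im,(800,600),interpolation=cv2.INTER_CUBIC))
P=pose('wrist',s)
for n,X in (('offcut',[.5223,-.0318,.047]),('tip',[.6745,-.0608,.053])): print(n,proj('wrist',X,P)/.7)
E
```

```text
t: 4.53
eef_pos: [0.4759, -0.0313, 0.2069]
tcp_rot: [-179.9, 0.1, 114.2]
contact_force: [0.2, -0.0, 0.4]
finger_gap: 0.0663
4.525 [ 0.47590541 -0.03129588  0.2069337 ] [-1.79878231e+02  5.44143985e-02  1.14156635e+02]
offcut [373.51726688 312.26509379]
tip [280.2069357  442.71313919]
```

View pics/w2.png

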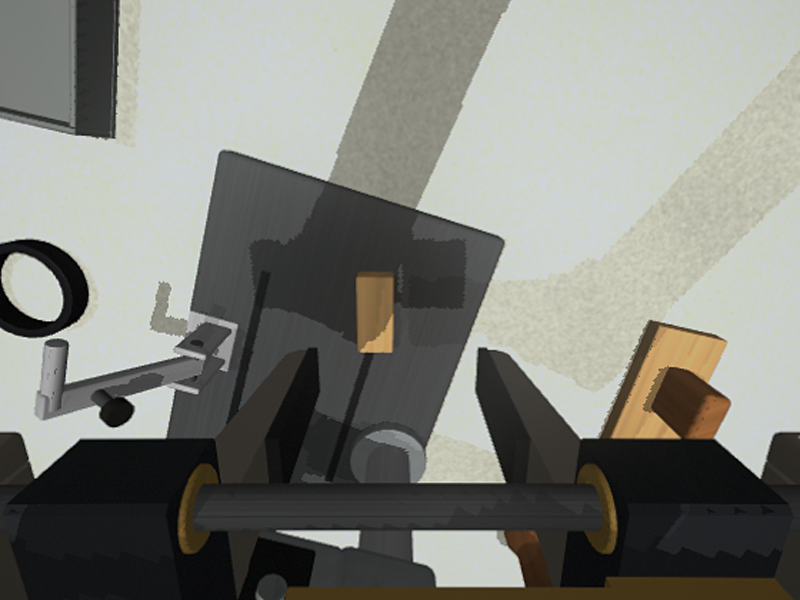

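The offcut hasn't moved: its top is at (357-393, 275-352). I'll repeat the grip with more closing time.

```bash
python3 -m inch '[[[46,0,-60,0,0,0,60],[46,0,-110,0,0,0,60],[46,0,-150,0,0,0,60],[46,0,-178,0,0,0,60],[46,0,-178,0,0,0,20],[46,0,-178,0,0,0,20],[46,0,-178,0,0,0,20],[46,0,-178,0,0,0,20],[46,0,-178,0,0,0,20],[46,0,-178,0,0,0,20]]]' 25
python3 -m inch '[[[0,0,0,0,0,0,20],[0,0,0,0,0,0,20],[0,0,0,0,0,0,20]]]'
```

```text
t: 5.82
eef_pos: [0.5222, -0.0312, 0.0293]
tcp_rot: [-179.9, 0.1, 114.2]
contact_force: [1.0, 0.3, 0.7]
finger_gap: 0.0187
t: 6.2
eef_pos: [0.5222, -0.0312, 0.0292]
tcp_rot: [-179.9, 0.1, 114.2]
contact_force: [0.1, 0.6, 0.1]
finger_gap: 0.0182
```

```bash
python3 - <<'E'
from h import *
s=get_state()
im=snap('wrist','w3'); cv2.imwrite('pics/w3.png',cv2.resize(im,(800,600),interpolation=cv2.INTER_CUBIC))
P=pose('wrist',s)
for n,X in (('offcut',[.5223,-.0318,.047]),('tcp',s['eef_pos'])): print(n,proj('wrist',X,P)/.7)
E
```

```text
offcut [393.81650264 352.5478742 ]
tcp [395.22487869 337.82571113]
```

View pics/w3.png

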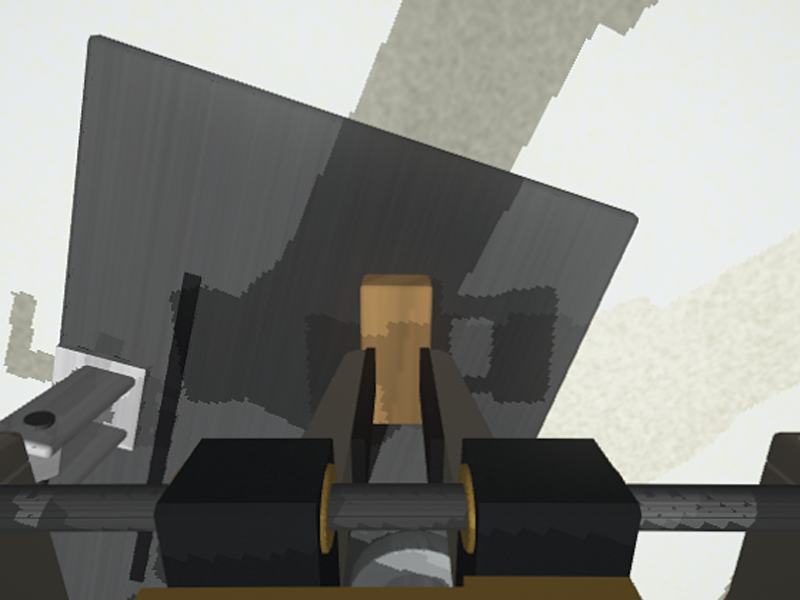

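The fingers visibly closed above the offcut. From the finger gap (about 2.45 px/mm) and the tip row (350), the real tips sit about 35 mm behind the reported TCP. I'll open and feel my way down.

```bash
python3 -m inch '[[[0,0,0,0,0,0,60],[0,0,0,0,0,0,60],[0,0,0,0,0,0,60],[0,0,0,0,0,0,60],[0,0,-8,0,0,0,60],[0,0,-16,0,0,0,60],[0,0,-22,0,0,0,60]]]'
python3 -m inch '[[[0,0,-3,0,0,0,60],[0,0,-6,0,0,0,60],[0,0,-6,0,0,0,60]]]'
```

```text
t: 7.12
eef_pos: [0.5217, -0.0313, 0.0064]
tcp_rot: [-179.9, 0.0, 114.2]
contact_force: [-0.2, -0.1, -0.0]
finger_gap: 0.0554
t: 7.5
eef_pos: [0.5217, -0.0313, 0.0002]
tcp_rot: [-179.8, 0.0, 114.2]
contact_force: [0.2, -1.1, -0.1]
finger_gap: 0.0552
```

```bash
python3 -m inch '[[[0,0,-4,0,0,0,60],[0,0,-8,0,0,0,60],[0,0,-8,0,0,0,60]]]'
python3 -m inch '[[[0,0,-2,0,0,0,60],[0,0,-4,0,0,0,60],[0,0,-4,0,0,0,60]]]'
```

```text
t: 7.88
eef_pos: [0.5213, -0.0312, -0.0082]
tcp_rot: [-179.8, 0.0, 114.2]
contact_force: [0.4, 0.0, -0.7]
finger_gap: 0.0552
t: 8.25
eef_pos: [0.5217, -0.0312, -0.0088]
tcp_rot: [-179.9, -0.0, 114.1]
contact_force: [-10.0, 1.7, 34.3]
finger_gap: 0.0549
```

Contact with the base plate came at reported TCP z ≈ -8.5 mm, so the fingertips are about 33.5 mm behind the reported TCP. I'll use that offset from here on.

```bash
python3 -m inch '[[[0,0,3,0,0,0,60],[0,0,3,0,0,0,20],[0,0,3,0,0,0,20],[0,0,3,0,0,0,20],[0,0,3,0,0,0,20],[0,0,3,0,0,0,20]]]' 25
python3 -m inch '[[[0,0,20,0,0,0,20],[-20,0,60,0,0,0,20],[-50,0,90,0,0,0,20],[-70,-20,100,0,0,0,20]]]'
```

```text
t: 9.0
eef_pos: [0.5215, -0.0312, -0.0061]
tcp_rot: [-179.8, -0.0, 114.2]
contact_force: [-0.6, -0.7, 0.2]
finger_gap: 0.0314
t: 9.5
eef_pos: [0.4513, -0.0503, 0.0954]
tcp_rot: [-180.0, -0.0, 114.3]
contact_force: [0.0, -0.5, -0.2]
finger_gap: 0.0317
```

```bash
python3 -m inch '[[[-25,-60,0,0,0,-5,20],[-37,-120,0,0,0,-8,20],[-37,-180,0,0,0,-8,20],[-37,-240,0,0,0,-8,20],[-37,-300,0,0,0,-8,20],[-37,-323,0,0,0,-8,20],[-37,-323,0,0,0,-8,20],[-37,-323,-40,0,0,-8,20],[-37,-323,-80,0,0,-8,20],[-37,-323,-105,0,0,-8,20]]]'
python3 -m inch '[[[0,0,-4,0,0,0,20],[0,0,-6,0,0,0,50],[0,0,-6,0,0,0,50],[0,0,-6,0,0,0,50],[0,0,-6,0,0,0,50],[0,0,40,0,0,0,50],[0,0,90,0,0,0,50],[0,0,135,0,0,0,60],[0,0,135,0,0,0,60]]]'
python3 - <<'E'
from h import *
s=get_state()
im=snap('wrist','w4'); a=cv2.resize(im,(400,300)); b=cv2.resize(snap('top','t4')[160:285,190:400],(504,300),interpolation=cv2.INTER_CUBIC)
cv2.imwrite('pics/w4.png',np.hstack([a,b])[:, :800] if False else cv2.resize(np.hstack([a,b]),(800,265)))
E
```

```text
t: 10.75
eef_pos: [0.4141, -0.3702, -0.0114]
tcp_rot: [-179.9, -0.2, 106.4]
contact_force: [-0.1, 0.7, 0.4]
finger_gap: 0.0318
t: 11.88
eef_pos: [0.4162, -0.3721, 0.1274]
tcp_rot: [179.8, 0.1, 106.4]
contact_force: [-0.0, 0.1, -0.3]
finger_gap: 0.0551
```

View pics/w4.png

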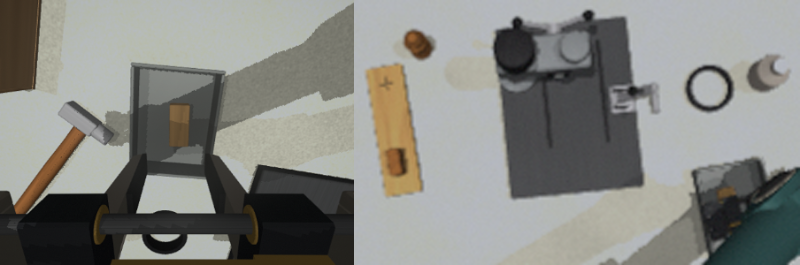

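The offcut lies in the tray, at (180,125) in the left half. On to the block's handle.

```bash
python3 -m inch '[[[10,60,10,0,0,0,70],[25,120,10,0,0,0,70],[35,180,10,0,0,-5,70],[40,240,10,0,0,-5,70],[45,300,10,0,0,-5,70],[50,360,10,0,0,-5,70],[50,420,10,0,0,-5,70],[50,480,10,0,0,-5,70],[50,540,10,0,0,-5,70],[40,600,10,0,0,-5,70]]]'
python3 -m inch '[[[0,34,0,0,0,0,70],[0,34,0,0,0,0,70],[0,34,0,0,0,0,70]]]'
python3 - <<'E'
from h import *
s=get_state(); print(s['t'],s['eef_pos'],s['tcp_rot'],s['finger_gap'])
im=snap('wrist','w5'); cv2.imwrite('pics/w5.png',cv2.resize(im,(800,600),interpolation=cv2.INTER_CUBIC))
P=pose('wrist',s); np.save('w5.npy',np.r_[s['eef_pos'],s['tcp_rot']])
M=lambda x,y,z,yaw=np.radians(11.1),o=np.array([548.6,274.6]): np.r_[o+[x*np.cos(yaw)-y*np.sin(yaw),x*np.sin(yaw)+y*np.cos(yaw)],z]/1000
for X in ([-125,35,18],[-125,-35,18],[-90,12,78],[-90,-12,78],[-40,12,78],[-40,-12,78]): print(X,proj('wrist',M(*X),P)/.7)
E
```

```text
t: 13.22
eef_pos: [0.4532, 0.2314, 0.132]
tcp_rot: [-179.8, -0.1, 101.4]
contact_force: [0.3, 0.1, 0.4]
finger_gap: 0.0646
t: 13.6
eef_pos: [0.4525, 0.2638, 0.1307]
tcp_rot: [-179.7, -0.0, 101.4]
contact_force: [0.0, -0.2, -1.2]
finger_gap: 0.0644
13.6 [0.45254496 0.26375741 0.13067294] [-1.79664200e+02 -4.59884657e-02  1.01352075e+02] 0.0644228556557155
[-125, 35, 18] [433.5946354  241.53158122]
[-125, -35, 18] [335.93093136 241.02320852]
[-90, 12, 78] [402.13445793 315.12400569]
[-90, -12, 78] [362.86134432 314.94221731]
[-40, 12, 78] [401.45284487 388.49426005]
[-40, -12, 78] [364.1678573  388.34323731]
```

View pics/w5.png

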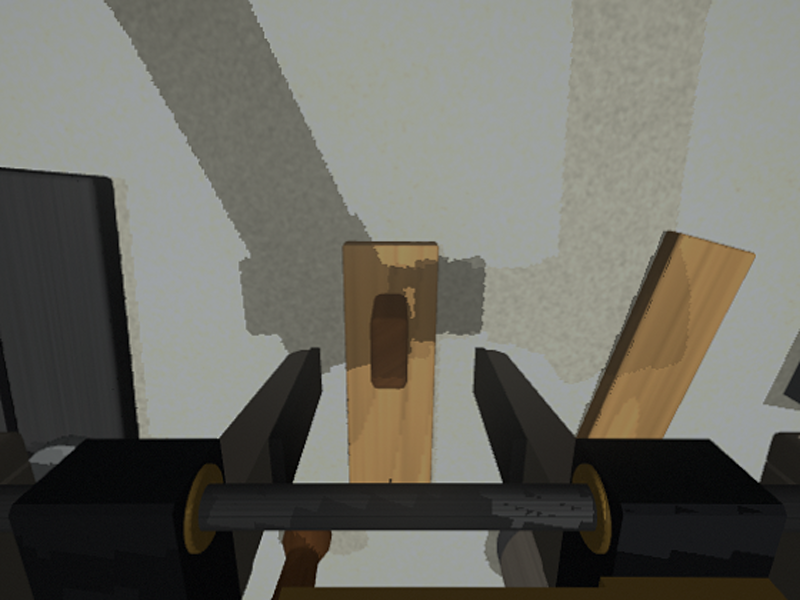

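The handle top is at (371-407, 318-388), about 3 mm left of the estimate and square to the jaws. I'll descend and grip.

```bash
python3 -m inch '[[[32,1,-40,0,0,0,70],[32,1,-80,0,0,0,60],[32,1,-110,0,0,0,60],[32,1,-128,0,0,0,60],[32,1,-128,0,0,0,10],[32,1,-128,0,0,0,10],[32,1,-128,0,0,0,10],[32,1,-128,0,0,0,10],[32,1,-128,0,0,0,10],[32,1,-128,0,0,0,10]]]' 50
python3 -m inch '[[[0,0,0,0,0,0,10],[0,0,0,0,0,0,10]]]'
```

```text
t: 14.9
eef_pos: [0.4856, 0.2649, 0.0042]
tcp_rot: [-179.8, -0.1, 101.3]
contact_force: [-0.8, -0.5, 7.3]
finger_gap: 0.0236
t: 15.15
eef_pos: [0.4855, 0.2649, 0.0042]
tcp_rot: [-179.8, -0.1, 101.3]
contact_force: [-0.3, -0.4, 0.7]
finger_gap: 0.0238
```

```bash
cat > m2.py <<'E'
from m1 import *
print('-----')
def fit(B):
    d=B[1]-B[0]; yaw=np.arctan2(d[1],d[0])+np.pi/2
    M=np.array([[np.cos(yaw),-np.sin(yaw)],[np.sin(yaw),np.cos(yaw)]])
    o=B.mean(0)-M@np.array([-240,12.5]); return o,np.degrees(yaw),np.linalg.norm(d)
for st,px in (({'eef_pos':[.5222,-.0312,.0292],'tcp_rot':[-179.9,.1,114.2]},[(638,217),(91,35)]),
              ({'eef_pos':[.47591,-.0313,.20693],'tcp_rot':[-179.88,.054,114.16]},[(505,237),(221,149)])):
    P=pose('wrist',st)
    B=np.array([at('wrist',u*.7,v*.7,.025,P)[:2]*1000 for u,v in px]); print(B,fit(B))
for yaw in (6.9,):
    y=np.radians(yaw); 
E
python3 m2.py | sed -n '/-----/,$p'
```

```text
-----
[[ 422.53421885   47.03135469]
 [ 452.49188132 -199.79038392]] (array([677.27067449, -59.87098536]), np.float64(6.920349491269591), np.float64(248.63312770989083))
[[ 418.97702671   47.06916607]
 [ 450.70867866 -200.09917181]] (array([674.48087202, -58.35268781]), np.float64(7.31565792785218), np.float64(249.19687997065944))
```

All the measurements agree: the drill is at about (675,-60) mm with yaw 7°. I'll lift the block, retreat, and stage it on the base in front of the bit.

```bash
python3 -m inch '[[[0,0,30,0,0,0,10],[-20,0,70,0,0,0,10],[-45,-20,85,0,0,0,10],[-58,-70,85,0,0,-2,10],[-58,-120,85,0,0,-4.3,10],[-58,-170,85,0,0,-4.3,10],[-58,-220,85,0,0,-4.3,10],[-58,-270,85,0,0,-4.3,10],[-58,-320,85,0,0,-4.3,10],[-58,-355,85,0,0,-4.3,10]]]'
python3 -m inch '[[[0,0,0,0,0,0,10],[0,0,0,0,0,0,10]]]'
```

```text
t: 16.4
eef_pos: [0.4267, -0.0922, 0.0891]
tcp_rot: [-179.8, -0.1, 96.9]
contact_force: [0.6, 0.0, -2.3]
finger_gap: 0.024
t: 16.65
eef_pos: [0.4262, -0.0917, 0.0887]
tcp_rot: [-179.7, -0.1, 96.9]
contact_force: [0.0, -0.0, -2.2]
finger_gap: 0.0239
```

Now at (426,-92), with yaw right. I'll lower it to base contact, expected near TCP z = 29.

```bash
python3 -m inch '[[[1,1,-25,0,0,0,10],[1,1,-45,0,0,0,10],[1,1,-55,0,0,0,10],[1,1,-58,0,0,0,10],[1,1,-60,0,0,0,10],[1,1,-60,0,0,0,10]]]'
```

```text
t: 17.4
eef_pos: [0.4279, -0.0905, 0.0294]
tcp_rot: [-179.8, -0.1, 96.9]
contact_force: [-0.5, 0.1, -2.8]
finger_gap: 0.0238
```

```bash
python3 -m inch '[[[5,0.6,-1,0,0,0,10],[20,2.4,-1,0,0,0,10],[35,4.3,-1,0,0,0,10],[50,6,-1,0,0,0,10],[65,8,-1,0,0,0,10],[80,10,-1,0,0,0,10],[90,11,-1,0,0,0,10],[94,11.5,-1,0,0,0,10],[94,11.5,-1,0,0,0,10]]]'
```

```text
t: 18.52
eef_pos: [0.5216, -0.0795, 0.0291]
tcp_rot: [-179.7, -0.1, 96.9]
contact_force: [-5.3, -1.1, 8.8]
finger_gap: 0.0239
```

The block is slid in. I'll release, rise, and tilt the tool back to see the cross and bit together.

```bash
python3 -m inch '[[[0,0,0,0,0,0,60],[0,0,0,0,0,0,60],[0,0,0,0,0,0,60],[0,0,0,0,0,0,60],[0,0,40,0,0,0,60],[0,0,90,0,0,0,90],[0,0,120,1,-8,0,100],[5,0,125,2,-17,0,100],[10,0,125,3,-25,0,100],[10,0,125,3,-25,0,100]]]'
python3 -m inch '[[[0,0,0,0,0,0,100],[0,0,0,0,0,0,100]]]'
cat > look.py <<'E'
import sys
from h import *
n=sys.argv[1]; s=get_state(); print(s['t'],s['eef_pos'],s['tcp_rot'],s['finger_gap'])
np.save(n+'.npy',np.r_[s['eef_pos'],s['tcp_rot']])
im=snap('wrist',n); P=pose('wrist',s)
t=proj('wrist',[.6753,-.060,.053],P); print('tip',t,'below tip on board',proj('wrist',[.6753,-.060,.043],P),'handle',proj('wrist',[.5216,-.0795,.103],P))
a=int(np.clip(t[0]-100,0,360));b=int(np.clip(t[1]-100,0,270))
print('crop origin',a,b); cv2.imwrite(f'pics/{n}.png',cv2.resize(cv2.convertScaleAbs(im[b:b+150,a:a+200],alpha=1.4),(800,600),interpolation=cv2.INTER_CUBIC))
E
python3 look.py w6
```

```text
t: 19.77
eef_pos: [0.5288, -0.0797, 0.1533]
tcp_rot: [155.3, -0.2, 96.8]
contact_force: [-0.4, -0.3, 0.9]
finger_gap: 0.0921
t: 20.02
eef_pos: [0.53, -0.0796, 0.1536]
tcp_rot: [155.3, -0.2, 96.9]
contact_force: [-0.1, 0.2, -0.0]
finger_gap: 0.0922
20.025 [ 0.53004332 -0.07957403  0.15362241] [155.28178694  -0.16985969  96.88351015] 0.092221412865801
tip [278.34639275 257.12919775] below tip on board [278.30995215 251.00347764] handle [277.86155003 183.57872532]
crop origin 178 157
```

View pics/w6.png

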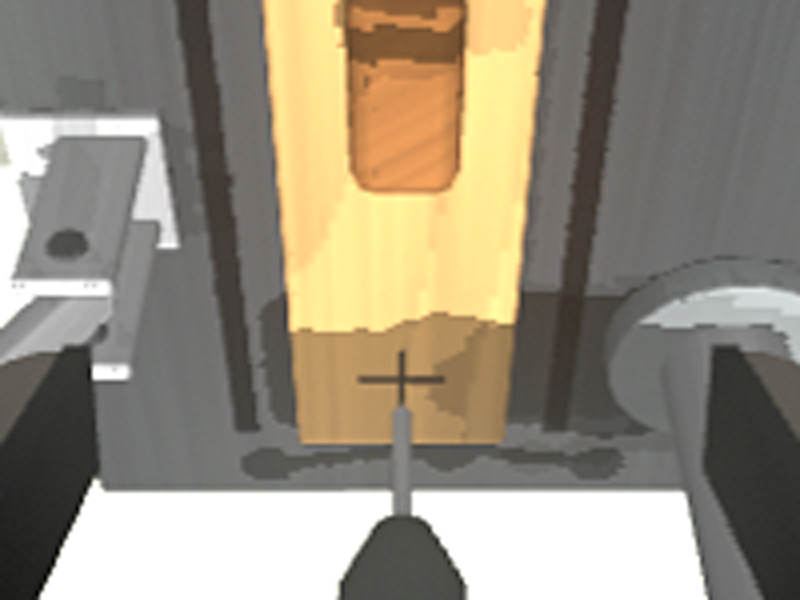

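The tip is at crop (402,406) and the cross at (402,379), so they line up to about 1 mm. Next I'll work out the clamp angle from the earlier wrist picture, where the bar's near end is at (56,346) and its far end near (45,405).

```bash
python3 - <<'E'
from h import *
v=np.load('w2.npy'); P=pose('wrist',{'eef_pos':v[:3],'tcp_rot':v[3:]})
y=np.radians(7.0);c,s=np.cos(y),np.sin(y)
W=lambda X:np.array([675.3+c*X[0]-s*X[1],-60+s*X[0]+c*X[1],X[2]])/1000
for th in (1.8,1.9,2.0,2.1,2.2):
    b=lambda x:W([x,-85+100*np.cos(th),75+100*np.sin(th)])
    print(th,proj('wrist',b(-113),P)/.7,proj('wrist',b(-79),P)/.7,b(-103)*1000)
E
```

```text
1.8 [ 92.43933524 363.9635004 ] [ 86.47268848 412.78661542] [ 586.19553758 -179.46982173  172.38476309]
1.9 [ 78.81717985 357.55032981] [ 73.36638388 406.29049218] [ 587.36654929 -189.00694681  169.63000877]
2.0 [ 67.05721791 350.71241152] [ 62.07077069 399.21930563] [ 588.49819474 -198.22345937  165.92974268]
2.1 [ 57.34349638 343.59942017] [ 52.75971505 391.7287442 ] [ 589.5791669  -207.02727109  161.32093666]
2.2 [ 49.78876766 336.36107405] [ 45.53972344 383.97848448] [ 590.59866505 -215.33041718  155.84964038]
```

```bash
python3 -m inch '[[[-10,0,20,-1,8,0,100],[-10,-20,40,-2,17,0,100],[0,-60,50,-3,25,0,80],[30,-100,50,-3,25,0,60],[58,-127,50,-3,25,0,60],[58,-127,50,-3,25,0,60],[58,-127,50,-3,25,0,60]]]'
```

```text
t: 20.95
eef_pos: [0.5877, -0.2057, 0.2028]
tcp_rot: [-179.4, -0.2, 96.8]
contact_force: [-0.9, -1.1, -0.5]
finger_gap: 0.0551
```

```bash
python3 -m inch '[[[0,-1,-35,0,0,0,60],[0,-1,-70,0,0,0,60],[0,-1,-94,0,0,0,60],[0,-1,-94,0,0,0,5],[0,-1,-94,0,0,0,5],[0,-1,-94,0,0,0,5],[0,-1,-94,0,0,0,5],[0,-1,-94,0,0,0,5],[0,-1,-94,0,0,0,5],[0,-1,-94,0,0,0,5]]]' 15
python3 -m inch '[[[0,0,0,0,0,0,5]]]'
```

```text
t: 22.2
eef_pos: [0.5884, -0.2082, 0.11]
tcp_rot: [-179.6, -0.1, 96.8]
contact_force: [0.2, -3.6, 6.5]
finger_gap: 0.0113
t: 22.32
eef_pos: [0.5885, -0.2082, 0.1101]
tcp_rot: [-179.6, -0.1, 96.8]
contact_force: [-0.6, -0.6, 0.1]
finger_gap: 0.0113
```

The fingers hold the bar. Now the arc from 2.11 rad down to 0.35, then I'll check.

```bash
python3 -m inch '[[[-2.3,19,8.8,0,0,0,5],[-4.7,38.2,13.4,0,0,0,5],[-7.1,58,13.9,0,0,0,5],[-9.5,77.5,10.5,0,0,0,5],[-11.8,96,3.3,0,0,0,5],[-13.8,112.6,-7.5,0,0,0,5],[-15.6,126.9,-21.4,0,0,0,5],[-17,138.1,-37.9,0,0,0,5],[-17.7,144.2,-51.5,0,0,0,5],[-17.7,144.2,-51.5,0,0,0,5]]]'
```

```text
t: 23.58
eef_pos: [0.5706, -0.0634, 0.0568]
tcp_rot: [-179.5, -0.1, 96.8]
contact_force: [4.2, -0.4, -2.6]
finger_gap: 0.0112
```

```bash
python3 -m inch '[[[0,3,-10,0,0,0,5],[-0.5,5,-18,0,0,0,5],[-0.7,5.6,-24,0,0,0,5],[-0.7,6,-28,0,0,0,5],[-0.7,6,-30,0,0,0,5],[-0.7,6,-30,0,0,0,5]]]'
python3 -m inch '[[[0,0,-1,0,0,0,5],[0,0,-2,0,0,0,5],[0,0,-2,0,0,0,5]]]'
```

```text
t: 24.32
eef_pos: [0.5703, -0.0589, 0.028]
tcp_rot: [-179.6, -0.1, 96.7]
contact_force: [-2.3, -4.4, 15.7]
finger_gap: 0.0113
t: 24.7
eef_pos: [0.5704, -0.059, 0.0276]
tcp_rot: [-179.6, -0.1, 96.6]
contact_force: [-3.7, -1.8, 19.1]
finger_gap: 0.0113
```

The stop is firm (19 N, z no longer drops), so the pad is on the board. I'll release, lift clear, retreat and check.

```bash
python3 -m inch '[[[0,0,2,0,0,0,45],[0,0,2,0,0,0,45],[0,0,2,0,0,0,45],[0,0,2,0,0,0,45],[0,0,50,0,0,0,45],[0,0,100,0,0,0,45],[-20,0,130,0,0,0,60],[-40,-15,130,1,-8,0,90],[-40,-20,126,2,-17,0,100],[-40,-20,126,3,-25,0,100]]]'
python3 -m inch '[[[0,0,0,0,0,0,100],[0,0,0,0,0,0,100]]]'
python3 look.py w7
```

```text
t: 25.95
eef_pos: [0.5297, -0.0794, 0.154]
tcp_rot: [155.0, -0.1, 96.7]
contact_force: [-0.1, 0.3, -0.2]
finger_gap: 0.0795
t: 26.2
eef_pos: [0.531, -0.0795, 0.1548]
tcp_rot: [155.0, -0.1, 96.7]
contact_force: [-0.3, -0.5, 0.7]
finger_gap: 0.0922
26.2 [ 0.53103141 -0.0794846   0.15483571] [ 1.54960992e+02 -1.26007168e-01  9.66726704e+01] 0.09215703634080775
tip [278.85283555 255.07164325] below tip on board [278.81306724 248.96285157] handle [277.90018379 181.43907289]
crop origin 178 155
```

View pics/w7.png

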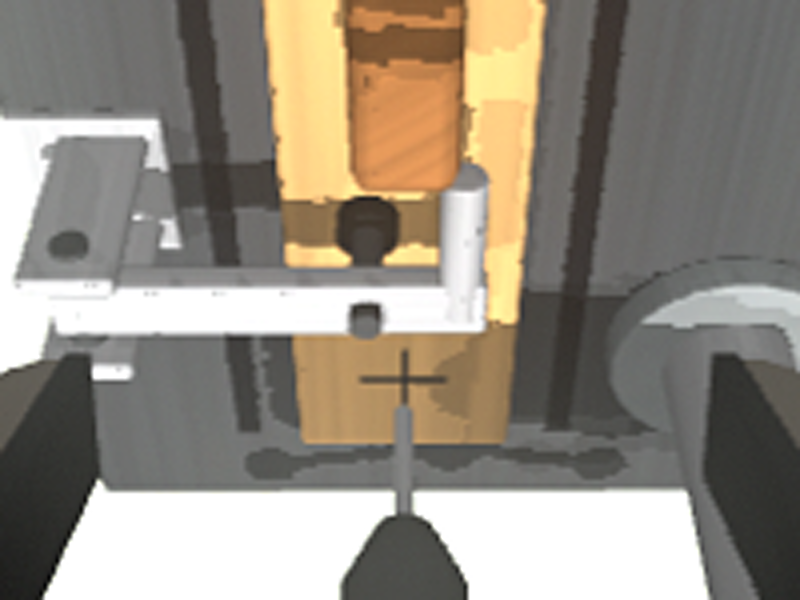

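The clamp arm lies across the board. The cross (404,379) and tip (404,405) are unchanged. I'll check the clamp angle numerically, retreat, and check the bench.

```bash
python3 -m inch '[[[-20,0,30,-1,8,0,100],[-40,40,60,-2,17,0,100],[-60,100,60,-3,25,0,100],[-80,160,60,-3,25,0,100],[-100,220,60,-3,25,0,100],[-120,280,60,-3,25,0,100],[-160,340,60,-3,25,0,100],[-180,400,60,-3,25,0,100],[-180,400,60,-3,25,0,100],[-180,400,60,-3,25,0,100]]]'
python3 - <<'E'
from h import *
v=np.load('w7.npy'); P=pose('wrist',{'eef_pos':v[:3],'tcp_rot':v[3:]})
y=np.radians(7.0);c,s=np.cos(y),np.sin(y)
W=lambda X:np.array([675.3+c*X[0]-s*X[1],-60+s*X[0]+c*X[1],X[2]])/1000
for th in (-.05,0,.03,.06,.1,.2):
    print(th,[np.round((proj('wrist',W([x,-85+100*np.cos(th),75+100*np.sin(th)]),P)-[178,155])*4) for x in (-113,-79)])
a=cv2.imread('pics/top0_raw.png'); b=snap('top','tend')
im=np.hstack([a[150:290,90:510],])
cv2.imwrite('pics/tend.png',np.vstack([cv2.resize(x[155:290,130:470],None,fx=2.2,fy=2.2,interpolation=cv2.INTER_CUBIC) for x in (a,b)]))
E
```

```text
t: 27.5
eef_pos: [0.352, 0.3215, 0.2148]
tcp_rot: [-179.9, 0.0, 96.8]
contact_force: [-0.4, -0.2, -0.3]
finger_gap: 0.0916
-0.05 [array([464., 160.]), array([460., 259.])]
0 [array([465., 173.]), array([461., 272.])]
0.03 [array([465., 181.]), array([461., 281.])]
0.06 [array([465., 189.]), array([461., 289.])]
0.1 [array([465., 200.]), array([461., 300.])]
0.2 [array([460., 229.]), array([456., 329.])]
```

View pics/tend.png

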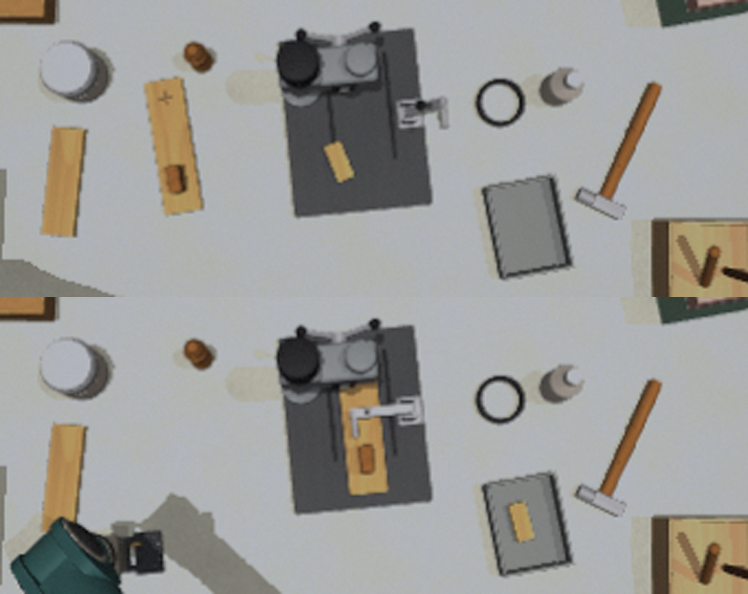

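The clamp bar's near end, observed at about (466,177), corresponds to 0 to 0.02 rad. The before and after views show the bystanders unmoved, apart from part of the plain board, which the arm hides.

```bash
python3 -c "
from workcell import robot
print(robot.close_job())"
```

```text
the job is handed in; nothing more can be done
None
```

The job is done and was handed in at about 27.5 s, under the 72 s limit. The offcut is in the scrap tray, and the push block lies flat on the drill base with its handle towards the robot. The clamp is swung over onto the board.

**Last checks:**
- **Cross:** it lies within about 1 mm of straight below the bit, and did not shift when the clamp came down.
- **Clamp:** it reached a firm stop at about 19 N, and the last wrist picture puts its angle at roughly 0 to 0.02 rad. The arm's own height reading at the stop was about 3 mm higher than I predicted. I put that down to my estimate of the starting angle.
- **Bystanders:** the before and after top views show them unmoved. Part of the plain board was hidden by the arm in the last picture, but the arm never went near it at low height.
- **Bit:** I saw no sign of contact with it.

**What went wrong on the way:**
- **Offcut grasps:** the first two closed on air, because the real fingertips sit about 33 mm behind the reported tool point. I found this by touching the base plate (one 34 N press with the fingertips) and allowed for it from then on.

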